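# Load the carrier drawer and bar it shut

### The job

Put the small housing upright in the carrier's open drawer and push the drawer fully shut. Then lock it in by laying the long bar with the black grip across the two notched posts in front of the drawer, grip upward, lying level at the bottom of both notches and about centred between them. Leave the other things on the bench where they are.

Things in the scene. Friction and masses are not known exactly. Their poses are not given: they have to be found in the camera images.
- unit: The small housing: dark grey-green metal block 64 (its x) x 40 (its y) x 38 mm tall, with two steel studs (14 mm dia, 10 mm tall) on top at x = +-18 mm; 48 mm tall in all, about 0.3 kg. Origin: centre of its underside; z up when it stands upright.
- bar: The retaining bar: steel bar 28 (its x) x 200 (its y) x 16 mm tall, with a black upright grip fin in the middle of its top, 14 (x) x 64 (y) mm, from 16 to 66 mm above the underside. About 0.4 kg. Origin: centre of its underside; z up when the grip points up.
- carrier: The carrier, fixed: dark grey-green box 170 (x) x 156 (y) mm, flat roof from 66 to 72 mm above the bench. Origin: centre of its underside, on the bench. The drawer comes out of its -x side (x = -85 mm). Left and right of the drawer, in front of the box, stand two aluminium posts centred at y = +-83 mm, 30 mm long in y, 136 mm free between them, from x = -91 to -154 mm.
- seat (a point): Midpoint between the notches in the tops of the two posts, at the height of their floors (45 mm above the bench); the centre of the laid bar's underside comes here (x = -122, y = 0 mm of the carrier). Axes as the carrier's; the laid bar runs along y. Notches: open upward and along y, 40 mm wide (x) up to 61 mm above the bench, flared above to about 52 mm wide at 71 mm.
- drawer (a joint): How far the drawer is open, m: 0 fully shut, 0.14 fully open. It slides out along the carrier's -x, pushing friction about 2 N.
- drawer_in (a point): Centre of the drawer's inner floor (12 mm above the bench), moving with the drawer; axes as the carrier's. Inside, the drawer runs from x = -72 to +72 mm and y = -58 to +58 mm of this point; side walls 15 mm tall above the floor. The part still under the carrier's roof is covered.
- drawer_front (a point): Centre of the outer face of the drawer's front panel, 40 mm above the bench; flat aluminium panel 128 mm wide (y), 10 mm thick, from 6 to 60 mm above the bench. To shut the drawer push it along the carrier's +x. When shut this face stands at x = -95 mm of the carrier.
- short_bar: Bystander: plain steel bar without grip, 28 x 130 (its y) x 16 mm. Origin: centre of underside.
- bottle: Bystander: white bottle with red cap, 56 mm dia, 150 mm tall. Origin: centre of underside.
- big_unit: Bystander: large grey-green housing 90 x 100 x 90 mm with uprights on top to 135 mm. Origin: centre of underside.
- wrench: Bystander: steel wrench 170 mm long, lying. Origin: middle of its underside; length along its x.
- screwdriver: Bystander: screwdriver 190 mm long, lying. Origin: middle of its underside; length along its x.
- tape: Bystander: clear tape roll lying flat, 90 mm outside dia, 24 mm tall. Origin: centre of underside.
Mind the look-alikes: they are no part of the job. Leave any brown look-alike of the unit alone.

How it is judged:
By the outcome, as a careful person would: the job done as asked, in the order asked, and still so for the second after the job is handed in, with the robot touching nothing.
It also fails if it takes over 67 s, if anything falls off the work surface, if the arm or the gripper's body presses on something with over 40 N, if the wrist force passes 120 N, or if a joint passes its speed limit or range.

### The arm

A 7-joint arm with a two-finger parallel gripper is mounted at the origin on the work surface. World frame = base frame: x ahead of the robot, y to its left, z up, the work surface at z = 0. Lengths are in m, angles in rad, forces in N, time in s.
With the tool pointing down it reaches from about 0.4 to 0.85 m from the base axis. Payload 10.4 kg.
Tool frame: the origin (TCP) lies midway between the tips of the shut fingers; the grasp point (between the pads) lies 19 mm behind it; z points along the fingers, y is the line along which they close (so a half turn about z gives the same grasp; the last joint's range is limited). The gripper opens to 87 mm and grips with 3 to 60 N. Pads are 19 mm wide; open, the fingers measure 117 mm over their backs; the gripper's body (75 mm by 190 mm) begins 51 mm behind the grasp point.
Start: joints at [-1.193, 0.332, -0.065, 1.46, 0.022, 1.35, -0.088], TCP at [0.244, 0.575, 0.223] pointing down, gripper open.
Joint ranges: [-2.6, 2.6], [-0.5, 2.12], [-1.47, 1.34], [0.16, 2.42], [-1.27, 4.41], [0.06, 2.06], [-2.6, 2.6]. Speed limits (rad/s): [2.22, 2.22, 2.79, 2.79, 3.14, 3.14, 3.14].

### API

Orientations are given as a unit quaternion [x, y, z, w].
In Python, from bench import r gives the robot as it stands.
- The arm moves only by the tool arm_command, never from a script. Its argument "moves" is one flat list of numbers, 4 for each row, row after row: the shift along the tool's x, y, z in cm, then the turn about the tool's z in degrees. A call has 1 to 12 rows; each row shifts and turns the commanded pose from where the row before left it, along the tool's axes as they then stand; what a row does not reach is not made up. A row lasts 1/12 s, in which the tool goes at most 41.7 mm and 7.16 degrees, less where a joint would pass 70% of its speed; a pose out of reach is approached as far as the arm can. A call with a gripper value outside its range is refused whole. "fingers" is the opening in per cent of the stroke, from 0 (shut) to 100 (fully open), set as the call begins (left out, the last holds). The fingers move at their own pace and stop on an object; "squeeze" is the grip in N (left out, the last holds). Time passes only in rows, so rows that do not move let the fingers close. It gives the time, the measured TCP pose, the force, the opening and the grip force at its end, in the units of the state.
- r.read_state(): the state, without advancing time (a new reading comes with each control period).
- r.camera(name): name is "scene" or "top" or "wrist"; returns the picture (400x640x3 uint8, red, green, blue); there is no depth.
- r.camera_info(name): a dict with "fx", "fy", "cx", "cy" (pixels), "origin" and "attitude" of the camera in the world. Camera axes: x right, y up, looking along -z (the intrinsics and any distortion apply to the point x, -y, -z); pixel columns grow to the right and rows downward; lengths in m; the calibration is good to about 2 mm. A picture is of the moment at which its call begins: read the wrist's pose just before it. camera_info takes no time and is no camera call; for the wrist camera it gives the pose at the moment of the call.
- r.close_job(): hands the job in; it is judged then, once.
The state is a dict: "time": time; "joint_positions": joint angles; "joint_vel": joint speeds; "joint_torque": joint torques, N m; "ee_pos": TCP position; "eef_rot": TCP orientation; "ft_force": force on the tool from outside, world axes, zero at the start; "torque": the same for the moment, N m; "width": finger opening in m; "grip_force": force on a finger pad.
Only numpy, scipy, OpenCV 4.12 (cv2) and the standard library are available. Lean on these libraries where they do the work, as an engineer would, in place of code of your own. Each camera call takes 0.05 s, during which the arm holds its last target. There are 200 camera calls.

## Working session

There is one attempt and no reset: what is moved stays moved. The work goes in short steps, Python scripts to look and compute and a tool call to move; the robot and the scene stay as the last step left them, time stands still between calls to the robot, and variables do not carry over. Pictures are saved under pics/ and viewed, at most 10 in all, crops included, and the job is handed in when it is done.

Besides the shell and the picture viewer there is one more tool, called as name(argument=value, ...) on one line, values as JSON. arm_command: Moves the arm, as the interface text tells. Its arguments: {"type":"object","properties":{"moves":{"type":"array"},"fingers":{"type":"number"},"squeeze":{"type":"number"}},"required":["moves"]}

```bash
mkdir -p pics
python3 - <<'E'
from bench import r
import cv2
for n in("scene","top"):
    im=r.camera(n); cv2.imwrite(f"pics/{n}0.png",im[:,:,::-1]); print(n,r.camera_info(n))
print(r.read_state())
E
```

```text
scene {'fx': 383.68635937593336, 'fy': 383.68635937593336, 'cx': 316.0409103772708, 'cy': 198.74183550672097, 'origin': array([0.84907051, 0.57245593, 1.03964043]), 'attitude': array([0.08106853, 0.27582754, 0.91690173, 0.2768362 ])}
top {'fx': 479.68818278451715, 'fy': 479.68818278451715, 'cx': 312.0847929012586, 'cy': 201.00979063038375, 'origin': array([0.15328871, 0.01249576, 1.60455383]), 'attitude': array([-0.07264235,  0.07580972,  0.70739991, -0.69897163])}
{'time': 0.1, 'joint_positions': array([-1.19262502,  0.33278127, -0.06469067,  1.46085338,  0.02157654,
        1.34992144, -0.08850291]), 'joint_vel': array([-1.10016566e-03, -2.07671457e-03, -7.51792567e-05, -8.85523590e-04,
       -7.51255204e-04,  8.90809335e-04, -1.10493057e-03]), 'joint_torque': array([ 1.20265948e-03, -6.24547076e+01,  2.44272233e-02, -3.90719104e+01,
       -6.14529150e-02,  3.66111437e-02,  6.52717108e-05]), 'ee_pos': array([0.24369437, 0.57514967, 0.22185248]), 'eef_rot': array([ 1.99046139e-01,  9.79989914e-01, -6.25497295e-04, -1.07132179e-04]), 'ft_force': array([-0.30288928, -0.29095204,  0.30777707]), 'torque': array([-0.042446  ,  0.00581784, -0.0058838 ]), 'grip_force': 0.0, 'width': 0.08721458692106779}
```

View pics/top0.png

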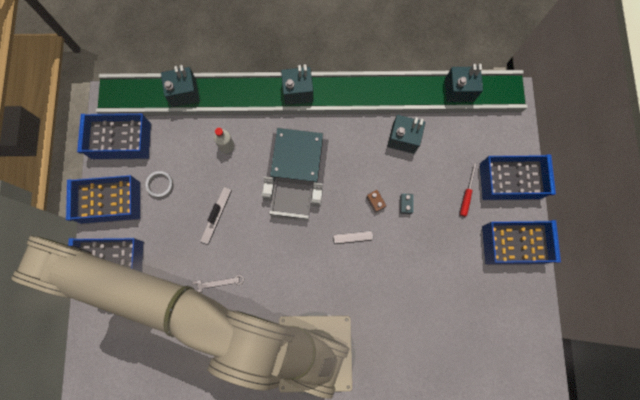

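View pics/scene0.png

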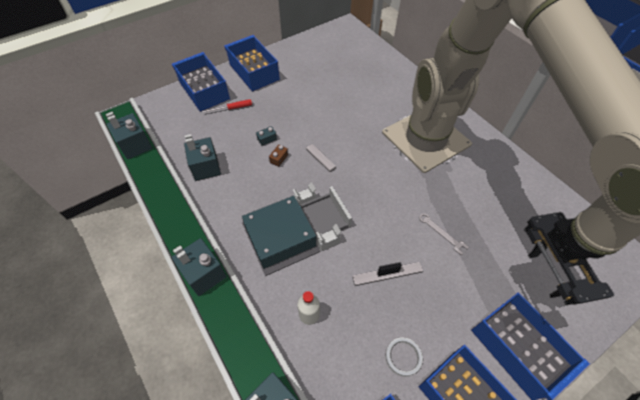

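The top view shows the unit at (407,203), the brown look-alike at (376,201), the bar at (216,215) with its grip near (214,213), the carrier roof at (297,155), the posts at (268,188) and (317,194), and the drawer front at (290,215). The scene view shows the same layout.

```bash
cat > h.py <<'E'
import numpy as np, cv2
from scipy.spatial.transform import Rotation as R
from bench import r
def pt(n,uv,z,info=None):
    i=info or r.camera_info(n); uv=np.atleast_2d(uv).astype(float)
    d=np.c_[(uv[:,0]-i["cx"])/i["fx"],-(uv[:,1]-i["cy"])/i["fy"],-np.ones(len(uv))]
    d=R.from_quat(i["attitude"]).apply(d); o=i["origin"]
    return o+d*((z-o[2])/d[:,2])[:,None]
def px(n,P,info=None):
    i=info or r.camera_info(n)
    c=R.from_quat(i["attitude"]).inv().apply(np.atleast_2d(P)-i["origin"])
    return np.c_[i["cx"]+i["fx"]*c[:,0]/-c[:,2], i["cy"]-i["fy"]*c[:,1]/-c[:,2]]
def rect(n,pts,z,info=None):
    w=pt(n,pts.reshape(-1,2),z,info)[:,:2].astype(np.float32)
    (c,s,a)=cv2.minAreaRect(w*1000)
    return np.round(c,1),np.round(s,1),round(a,1)
def blobs(mask,x0,y0,x1,y1,amin=20):
    m=np.zeros_like(mask,np.uint8); m[y0:y1,x0:x1]=mask[y0:y1,x0:x1]
    cs,_=cv2.findContours(m,cv2.RETR_EXTERNAL,cv2.CHAIN_APPROX_NONE)
    return sorted([c for c in cs if cv2.contourArea(c)>amin],key=cv2.contourArea,reverse=True)
E
python3 - <<'E'
from h import *
im=cv2.imread("pics/top0.png"); g=im.max(2).astype(int); print("bench",im[250,300],im[203,407],im[155,297],im[230,208],im[213,214])
dark=(g<90)
for nm,box,z in(("roof",(255,115,335,190),.072),("unit",(395,185,420,220),.038),("grip",(195,180,240,250),.066)):
    for c in blobs(dark,*box)[:2]: print(nm,cv2.contourArea(c),rect("top",c,z))
br=(im.min(2)>165)
for nm,box,z in(("bar",(195,180,240,250),.016),("front/posts",(255,175,335,225),.06)):
    for c in blobs(br,*box,8)[:5]: print(nm,cv2.contourArea(c),c.reshape(-1,2).mean(0),rect("top",c,z))
cv2.imwrite("pics/z0.png",np.hstack([cv2.resize(im[115:235,190:330],None,fx=3.6,fy=3.6,interpolation=2),cv2.resize(im[180:226,365:425],(296,227))[:, :].repeat(1,0) if 0 else cv2.copyMakeBorder(cv2.resize(im[180:226,365:425],(280,215)),0,217,0,0,cv2.BORDER_CONSTANT)]))
E
```

```text
bench [134 135 143] [101  99  85] [98 97 78] [171 176 188] [43 43 45]
roof 395.0 (array([581.1,  25.4]), array([118.9, 222.2]), 34.5)
unit 52.5 (array([ 466.2, -295. ]), array([68.6, 35.2]), 27.5)
grip 113.5 (array([443.7, 324.7]), array([23.9, 63.7]), 68.7)
bar 73.5 [223.55555556 196.15555556] (array([509.4, 305.5]), array([20.4, 61.2]), 68.5)
bar 39.0 [207.76923077 232.61538462] (array([389.4, 353.4]), array([19.8, 32.5]), 65.1)
front/posts 66.5 [316.58064516 194.35483871] (array([506.5, -13.1]), array([26.5, 33.9]), 89.3)
front/posts 65.0 [266.93333333 188.53333333] (array([527.1, 152.3]), array([26.7, 30.6]), 89.3)
front/posts 35.0 [288.5        213.94736842] (array([441.2,  81.2]), array([122.8,   7.5]), 82.4)
```

View pics/z0.png

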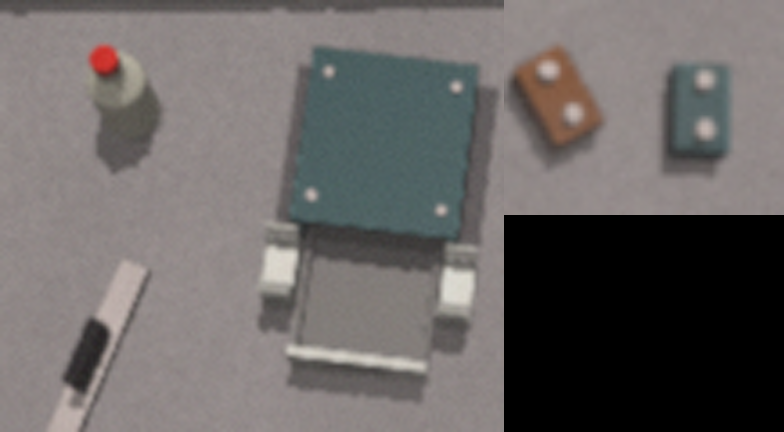

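Run:
```python
from h import *
for n,bx in(("top",((255,115,335,190),(395,185,420,220))),("scene",((235,190,330,270),(252,122,282,148)))):
    im=cv2.imread(f"pics/{n}0.png").astype(int); gr=((im[:,:,1]-im[:,:,2])>6)
    for nm,b,z in(("roof",bx[0],.072),("unit",bx[1],.038)):
        m=cv2.morphologyEx(gr.astype(np.uint8),cv2.MORPH_CLOSE,np.ones((3,3)))
        for c in blobs(m,*b)[:1]: print(n,nm,cv2.contourArea(c),c.reshape(-1,2).mean(0),rect(n,c,z))
# studs in top view
im=cv2.imread("pics/top0.png"); g=im.min(2)
for c in blobs(g>125,398,190,416,216,1)[:4]: 
    M=c.reshape(-1,2).mean(0); print("stud",M,pt("top",M,.048))
i=r.camera_info("wrist"); s=r.read_state(); print(i,R.from_quat(s["eef_rot"]).as_matrix().round(3))
print((R.from_quat(s["eef_rot"]).inv()*R.from_quat(i["attitude"])).as_matrix().round(3),R.from_quat(s["eef_rot"]).inv().apply(i["origin"]-s["ee_pos"]))
```

```text
top roof 2190.5 [296.56284153 154.59016393] (array([641.1,  54. ]), array([157., 170.]), 82.1)
top unit 195.0 [406.75925926 202.94444444] (array([ 477.5, -313.5]), array([40.2, 62.1]), 87.1)
scene roof 3203.5 [278.52736318 230.97014925] (array([645.2,  67.2]), array([182. , 171.8]), 82.3)
scene unit 167.0 [265.66666667 135.21666667] (array([ 484.1, -301. ]), array([62.9, 66.7]), 85.2)
stud [409.34375    198.60416667] [[ 0.48996095 -0.3199407   0.048     ]]
stud [407.66666667 206.77777778] [[ 0.46233258 -0.31286801  0.048     ]]
stud [407.8 196.5] [[ 0.49718251 -0.31519351  0.048     ]]
{'fx': 351.5296616484115, 'fy': 351.5296616484115, 'cx': 318.3422166022186, 'cy': 198.48412520888493, 'origin': array([0.17762558, 0.60452215, 0.38395546]), 'attitude': array([-0.1133844 , -0.07400964,  0.54798781,  0.82545498])} [[-0.921  0.39  -0.   ]
 [ 0.39   0.921 -0.001]
 [-0.    -0.001 -1.   ]]
[[ 0.002  0.963  0.268]
 [ 1.    -0.002  0.   ]
 [ 0.001  0.268 -0.963]] [ 0.07228624  0.00106421 -0.16210729]
```

arm_command(moves=[0,0,0,-6.7,0,0,0,-6.7,0,0,0,-6.6,-2.2,-3,0,0,-2.2,-3,0,0,-2.2,-3,0,0,-2.2,-3,0,0,-2.2,-3,0,0,-2.2,-3,0,0,-2.2,-3,0,0,-2.2,-3,0,0,-2.2,-3,0,0])

```text
time: 1.1
ee_pos: [0.4281, 0.2938, 0.2224]
eef_rot: [0.026, 1.0, -0.0, -0.0]
ft_force: [0.2, 0.6, 0.8]
width: 0.0873
grip_force: 0.0
```

arm_command(moves=[-2.2,-3,0,0,-2.2,-3,0,0,-2.2,-3,0,0,-2.2,-3,0,0,-1,-3.5,0,0,0.2,-3.5,0,0,0.2,-3.5,0,0,0.2,-3.5,0,0,0.2,-3.5,0,0,0.2,-3.5,0,0,0.2,-3.5,0,0,0.2,-3.5,0,0])

```text
time: 2.1
ee_pos: [0.4901, -0.1098, 0.2224]
eef_rot: [0.026, 1.0, 0.0, -0.0]
ft_force: [0.3, -0.3, 0.3]
width: 0.0869
grip_force: 0.0
```

```bash
cat >> h.py <<'E'
def to(x,y,z,yaw=None):
    """shift (cm) in tool axes from the present pose; yaw (deg of tool x) -> turn about tool z, shift then in turned axes"""
    s=r.read_state(); M=R.from_quat(s["eef_rot"]).as_matrix(); d=np.array([x,y,z])-s["ee_pos"]
    y0=np.degrees(np.arctan2(M[1,0],M[0,0])); t=0
    if yaw is not None:
        t=-((yaw-y0+180)%360-180); M=M@R.from_euler("z",t,degrees=True).as_matrix()
    print("t",s["time"],"pos",s["ee_pos"].round(4),"yaw",y0.round(2),"q",s["joint_positions"].round(2),"F",s["ft_force"].round(1),"w",round(s["width"],4),round(s["grip_force"],1))
    print("  turn",round(t,2),"shift cm",(M.T@d*100).round(2))
E
python3 - <<'E'
from h import *
to(.477,-.313,.2,177.1)
E
```

```text
t 2.1 pos [ 0.4901 -0.1098  0.2224] yaw 177.04 q [-0.31  0.05  0.46  1.8  -0.02  1.3   1.67] F [ 0.3 -0.3  0.3] w 0.0869 0.0
  turn -0.06 shift cm [  0.28 -20.36   2.23]
```

arm_command(moves=[0.1,-3.4,0.4,0,0,-3.4,0.4,0,0,-3.4,0.4,0,0,-3.4,0.4,0,0,-3.4,0.4,0,0,-3.0,0.2,0,0,0,0,0,0,0,0,0])

```text
time: 2.77
ee_pos: [0.4784, -0.3096, 0.1999]
eef_rot: [0.028, 1.0, -0.0, -0.001]
ft_force: [-0.1, -0.1, -0.7]
width: 0.0871
grip_force: 0.0
```

Run:
```python
from h import *
i=r.camera_info("wrist"); im=r.camera("wrist"); cv2.imwrite("pics/w1.png",im[:,:,::-1])
a=im.astype(int); gr=(((a[:,:,1]-a[:,:,0])>6)).astype(np.uint8)
gr=cv2.morphologyEx(gr,cv2.MORPH_CLOSE,np.ones((5,5)))
for c in blobs(gr,0,0,640,400,200)[:3]: print(cv2.contourArea(c),c.reshape(-1,2).mean(0),rect("w",c,.038,i))
to(.477,-.313,.05,177.1)
```

```text
4715.5 [20.54313099 63.46964856] (array([ 359.1, -567.2]), array([50.4, 94.4]), 90.0)
2766.0 [313.80952381 180.85714286] (array([ 479.3, -313.4]), array([39.5, 66.6]), 86.9)
2561.5 [ 34.90379009 233.58892128] (array([ 519.6, -590. ]), array([78.6, 65.3]), 87.0)
t 2.8167 pos [ 0.4791 -0.308   0.2   ] yaw 176.97 q [-0.04  0.25  0.63  1.67 -0.15  1.27  2.13] F [ 1.   0.5 -0.4] w 0.0873 0.0
  turn -0.13 shift cm [ 0.17 -0.52 15.  ]
```

View pics/w1.png

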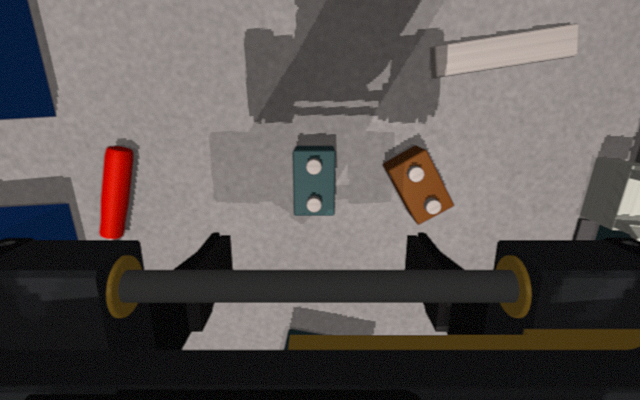

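The unit's top is at (314,181), with studs at (314,166) and (314,204). The brown block's nearest corner is at (385,160), so I'll narrow the fingers before going down.

arm_command(moves=[-0.1,-0.5,2,0,0,0,3,0,0,0,3,0,0,0,3,0,0,0,3,0,0,0,2,0,0,0,1.5,0,0,0,1,0,0,0,0.6,0,0,0,0,0,0,0,0,0], fingers=70)

```text
time: 3.73
ee_pos: [0.4808, -0.3127, 0.0101]
eef_rot: [0.026, 1.0, 0.0, 0.0]
ft_force: [-0.6, 1.0, 0.1]
width: 0.0609
grip_force: 0.0
```

arm_command(moves=[0,0,0,0,0,0,0,0,0,0,0,0,0,0,0,0,0,0,0,0,0,0,0,0], fingers=20, squeeze=25)

```text
time: 4.23
ee_pos: [0.4806, -0.3133, 0.01]
eef_rot: [0.026, 1.0, -0.0, 0.0]
ft_force: [-0.2, -0.1, 4.6]
width: 0.0398
grip_force: 25.0
```

arm_command(moves=[0,0,-1,0,0,0,-3,0,0,0,-3,0,0,0,-3,0,0,0,-3,4.8,0.3,3.5,0,0,0.3,3.5,0,0,0.3,3.5,0,0,0.3,3.5,0,0,0.3,3.5,0,0,0.3,3.5,0,0,0.3,3.5,0,0])

```text
time: 5.23
ee_pos: [0.4917, -0.0656, 0.1398]
eef_rot: [0.068, 0.998, 0.0, -0.0]
ft_force: [1.5, -0.6, -3.3]
width: 0.0395
grip_force: 25.0
```

arm_command(moves=[0.3,3.5,0,0,0.3,3.5,0,0,0.3,3.5,0,0,0.3,2.5,0,0,0,1.0,0,0,0,0,0,0,0,0,0,0])

```text
time: 5.82
ee_pos: [0.4992, 0.0725, 0.1395]
eef_rot: [0.067, 0.998, -0.0, -0.0]
ft_force: [-0.4, -0.7, -3.2]
width: 0.0401
grip_force: 25.0
```

Run:
```python
from h import *
i=r.camera_info("wrist"); im=r.camera("wrist"); t=r.camera("top")
a=np.hstack([im[:,:,::-1],]); cv2.imwrite("pics/w2.png",a)
to(.4993,.0734,.03,172.2)
```

```text
t 5.9167 pos [0.4994 0.0713 0.1395] yaw 172.12 q [-0.58  0.13  0.37  1.9  -0.05  1.12  1.25] F [ 0.6  0.3 -3.7] w 0.0397 25.0
  turn -0.08 shift cm [ 0.03  0.22 10.95]
```

View pics/w2.png

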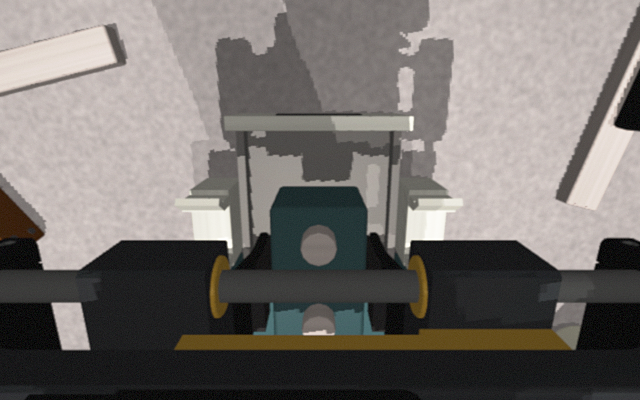

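The unit is in hand. The drawer front's top face spans columns 223–413, with its outer edge at row 117 and its inner edge at row 130. The posts lie on either side, at about x 205 and 432.

Run:
```python
from h import *
p=pt("wrist",[(224,117),(413,117),(225,130),(413,130)],.06); print(p.round(4))
d=p[0]-p[1]; print("panel dir deg",np.degrees(np.arctan2(d[1],d[0])))
C=np.array([.641,.054]); 
for yw in(-7.8,):
    a=np.radians(yw); M=np.array([[np.cos(a),np.sin(a)],[-np.sin(a),np.cos(a)]])
    print((p[:,:2]-C)@M.T, (r.read_state()["ee_pos"][:2]-C)@M.T)
```

```text
[[0.4299 0.0176 0.06  ]
 [0.4471 0.1431 0.06  ]
 [0.4384 0.0165 0.06  ]
 [0.4556 0.1425 0.06  ]]
panel dir deg -97.77520849857181
[[-0.20418314 -0.06475774]
 [-0.20423796  0.06194047]
 [-0.19559957 -0.06469413]
 [-0.19566109  0.06256176]] [-0.14264038 -0.00210593]
```

arm_command(moves=[0,0.1,2,0,0,0,2.5,0,0,0,2,0,0,0,1.5,0,0,0,1.2,0,0,0,1,0,0,0,0.7,0,0,0,0.4,0,0,0,0.2,0,0,0,0,0])

```text
time: 6.75
ee_pos: [0.4998, 0.0738, 0.0246]
eef_rot: [0.068, 0.998, 0.0, 0.0]
ft_force: [0.3, -0.1, -4.0]
width: 0.0399
grip_force: 25.0
```

arm_command(moves=[0,0,0.1,0,0,0,0.1,0,0,0,0.05,0,0,0,0,0])

```text
time: 7.08
ee_pos: [0.4998, 0.0741, 0.0222]
eef_rot: [0.068, 0.998, 0.0, 0.0]
ft_force: [0.1, 0.5, -3.2]
width: 0.0397
grip_force: 25.0
```

arm_command(moves=[0,0,0.07,0,0,0,0.07,0,0,0,0,0])

```text
time: 7.33
ee_pos: [0.501, 0.074, 0.0219]
eef_rot: [0.068, 0.998, 0.0, 0.001]
ft_force: [-1.3, -0.5, 9.0]
width: 0.0398
grip_force: 25.0
```

arm_command(moves=[0,0,0,0,0,0,0,0,0,0,0,0,0,0,0,0,0,0,-1,0,0,0,-2,0,0,0,-3,0,0,0,-3,0,0,0,-1,0,2,0,0,0,3,0,0,0,3,0,0,0], fingers=60)

```text
time: 8.33
ee_pos: [0.4198, 0.0847, 0.121]
eef_rot: [0.068, 0.998, -0.0, 0.0]
ft_force: [-0.1, 1.3, -0.6]
width: 0.0522
grip_force: 0.0
```

arm_command(moves=[3,0,0,0,1,0,1,0,0,0,2.5,0,0,0,2.5,0,0,0,2,0,0,0,0,0], fingers=0)

```text
time: 8.83
ee_pos: [0.3786, 0.0893, 0.0381]
eef_rot: [0.068, 0.998, -0.001, -0.002]
ft_force: [-0.7, -0.0, -1.1]
width: 0.0204
grip_force: 0.0
```

Run:
```python
from h import *
im=r.camera("wrist"); cv2.imwrite("pics/w3.png",im[:,:,::-1])
to(.5,.074,.04,172.2)
C=np.array([.641,.054]);a=np.radians(-7.8); M=np.array([[np.cos(a),np.sin(a)],[-np.sin(a),np.cos(a)]])
print((r.read_state()["ee_pos"][:2]-C)@M.T)
```

```text
t 8.8833 pos [0.3795 0.0896 0.0399] yaw 172.22 q [-0.65  0.02  0.31  2.25 -0.01  0.88  1.09] F [ 0.5 -0.1  0.3] w 0.0162 0.0
  turn 0.02 shift cm [-12.15   0.09  -0.05]
[-2.63871010e-01 -1.86079064e-04]
```

View pics/w3.png

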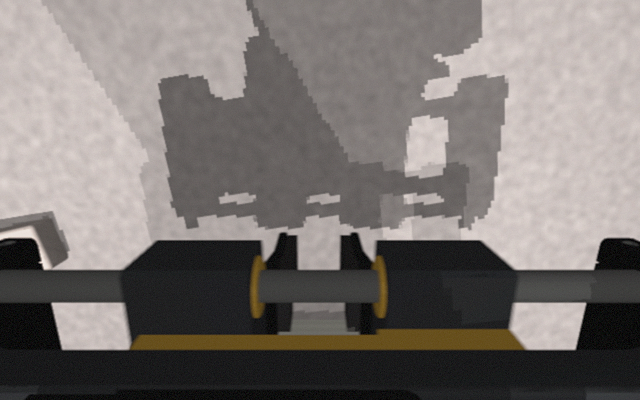

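The fingers are in front of the panel with clear bench around them. Now I'll push.

arm_command(moves=[-2,0,0,0,-2,0,0,0,-0.8,0,0,0,-0.8,0,0,0,-0.8,0,0,0,-1,0,0,0,-1,0,0,0,-1,0,0,0,-1,0,0,0,-1,0,0,0,-1,0,0,0,-1,0,0,0])

```text
time: 9.88
ee_pos: [0.5145, 0.0721, 0.0406]
eef_rot: [0.068, 0.998, 0.0, -0.0]
ft_force: [-2.4, 1.2, 1.5]
width: 0.0004
grip_force: 1.3
```

arm_command(moves=[-0.8,0,0,0,-0.6,0,0,0,-0.3,0,0,0,-0.2,0,0,0,0,0,0,0])

```text
time: 10.3
ee_pos: [0.5328, 0.0693, 0.0406]
eef_rot: [0.068, 0.998, -0.0, 0.0]
ft_force: [0.3, 0.4, -0.3]
width: 0.0002
grip_force: 0.0
```

arm_command(moves=[-0.2,0,0,0,-0.2,0,0,0,-0.1,0,0,0,0,0,0,0])

```text
time: 10.63
ee_pos: [0.5374, 0.0687, 0.0406]
eef_rot: [0.068, 0.998, -0.0, 0.0]
ft_force: [-0.7, -0.4, -0.1]
width: 0.0005
grip_force: 0.5
```

arm_command(moves=[-0.15,0,0,0,-0.15,0,0,0,-0.1,0,0,0])

```text
time: 10.88
ee_pos: [0.5381, 0.0687, 0.0402]
eef_rot: [0.068, 0.998, -0.0, -0.004]
ft_force: [-21.0, 1.3, 15.4]
width: 0.0001
grip_force: 10.3
```

arm_command(moves=[0.5,0,0,0,1.5,0,0,0,2,0,0,0,0,0,-3,0,0,0,-4,0,0,0,-4,7,0,0,-3,6.9,2.3,3.5,0,0,2.3,3.5,0,0,2.3,3.5,0,0,2.3,3.5,0,0,2.3,3.5,0,0], fingers=100)

```text
time: 11.88
ee_pos: [0.4593, 0.2799, 0.1812]
eef_rot: [0.188, 0.982, 0.001, 0.001]
ft_force: [0.1, 0.5, -0.1]
width: 0.0724
grip_force: 0.0
```

arm_command(moves=[2.3,3.5,0,0,0.3,0.4,0,0,0,0,0,0,0,0,0,0])

```text
time: 12.22
ee_pos: [0.4501, 0.3234, 0.1806]
eef_rot: [0.188, 0.982, 0.0, 0.0]
ft_force: [0.2, -0.3, -0.3]
width: 0.0864
grip_force: 0.0
```

Run:
```python
from h import *
i=r.camera_info("wrist"); im=r.camera("wrist"); t=r.camera("top")
cv2.imwrite("pics/w4.png",im[:,:,::-1]); cv2.imwrite("pics/t4.png",t[:,:,::-1])
to(.4437,.3247,.05,158.3)
print(px("w",[.4437,.3247,.066],i))
```

```text
t 12.3167 pos [0.4507 0.322  0.1808] yaw 158.22 q [-0.89  0.2   0.21  1.72 -0.04  1.22  0.52] F [ 1.3 -0.5  0.8] w 0.0866 0.0
  turn -0.08 shift cm [ 7.600e-01 -1.000e-02  1.308e+01]
[[315.78697417 185.01516007]]
```

View pics/w4.png

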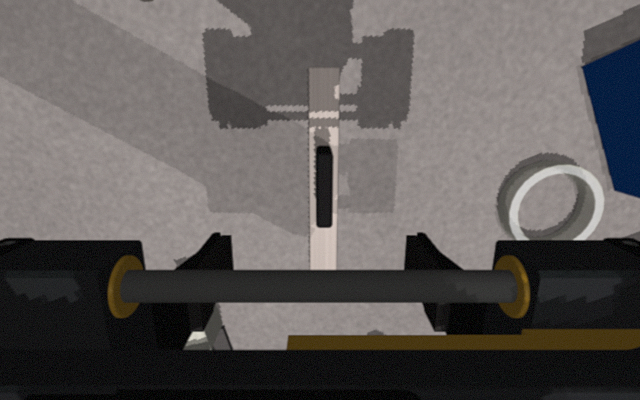

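The grip's top spans columns 317–332 and rows 147–227, and the bar runs straight along image rows, so the gripper is well aligned.

```bash
python3 - <<'E'
from h import *
im=cv2.imread("pics/w4.png"); i=r.camera_info("wrist")
for th in(25,40):
    for c in blobs(im.max(2)<th,300,130,350,236)[:1]: print(th,cv2.boundingRect(c),rect("w",c,.066,i))
p=pt("w",[(308,68),(341,68),(310,265),(338,265)],.016,i); print(p.round(4))
e=(p[0]+p[1])/2-(p[2]+p[3])/2; print("bar dir",np.degrees(np.arctan2(e[1],e[0]))); e/=np.linalg.norm(e)
print("centre from far end",(p[0]+p[1])/2-.1*e)
E
python3 - <<'E'
import sys; sys.path.insert(0,'.')
from h import *
to(.444,.324,.05,158.3)
E
```

```text
25 (317, 146, 15, 73) (array([445.2, 330. ]), array([11.1, 59.6]), 68.3)
40 (316, 146, 16, 81) (array([448.4, 328.4]), array([12.2, 66.7]), 68.9)
[[0.3551 0.3513 0.016 ]
 [0.3658 0.3781 0.016 ]
 [0.5309 0.282  0.016 ]
 [0.5414 0.3085 0.016 ]]
bar dir 158.43639727670723
centre from far end [0.45344996 0.32793141 0.016     ]
t 12.3167 pos [0.4507 0.322  0.1808] yaw 158.22 q [-0.89  0.2   0.21  1.72 -0.04  1.22  0.52] F [ 1.3 -0.5  0.8] w 0.0866 0.0
  turn -0.08 shift cm [ 0.71 -0.07 13.08]
```

arm_command(moves=[0.2,0.5,2.5,0,0,0,3,0,0,0,3,0,0,0,3,0,0,0,2,0,0,0,1.2,0,0,0,0.8,0,0,0,0,0,0,0,0,0], fingers=60)

```text
time: 13.07
ee_pos: [0.4506, 0.3288, 0.0265]
eef_rot: [0.188, 0.982, 0.0, 0.0]
ft_force: [0.4, 0.3, 0.7]
width: 0.0522
grip_force: 0.0
```

arm_command(moves=[0,0,0,0,0,0,0,0,0,0,0,0,0,0,0,0,0,0,0,0,0,0,0,0,0,0,0,0,0,0,0,0], fingers=0, squeeze=40)

```text
time: 13.73
ee_pos: [0.4498, 0.3288, 0.0257]
eef_rot: [0.188, 0.982, 0.0, -0.0]
ft_force: [-0.4, -0.5, 1.3]
width: 0.0142
grip_force: 40.0
```

arm_command(moves=[0,0,-1,0,0,0,-3,0,0,0,-4,0,0,0,-4,0,0,0,-2,6,0,0,0,7,0,0,0,7,0,0,0,7,0,0,0,7,0,0,0,7,0,0,0,7,0,0,0,7])

```text
time: 14.73
ee_pos: [0.4495, 0.3285, 0.1659]
eef_rot: [0.623, 0.783, -0.0, -0.0]
ft_force: [0.1, -1.0, -4.1]
width: 0.014
grip_force: 40.0
```

arm_command(moves=[0,0,0,7,0,0,0,7,0,0,0,7.1,-3.1,1.3,0,0,-3.1,1.3,0,0,-3.1,1.3,0,0,-3.1,1.3,0,0,-3.1,1.3,0,0,-3.1,1.3,0,0,-3.1,1.3,0,0,-3,1.3,0,0])

```text
time: 15.65
ee_pos: [0.5193, 0.0681, 0.1661]
eef_rot: [0.753, 0.658, 0.0, -0.0]
ft_force: [0.7, 0.0, -3.4]
width: 0.0137
grip_force: 40.0
```

arm_command(moves=[0,0,0,0,0,0,0,0])

```text
time: 15.82
ee_pos: [0.5195, 0.0678, 0.166]
eef_rot: [0.755, 0.656, -0.0, -0.0]
ft_force: [0.1, 0.1, -2.4]
width: 0.0137
grip_force: 40.0
```

Run:
```python
from h import *
to(.520,.0696,.071,82.2)
i=r.camera_info("wrist"); im=r.camera("wrist"); s=r.camera("top"); c=r.camera("scene")
cv2.imwrite("pics/w5.png",im[:,:,::-1]); cv2.imwrite("pics/t5.png",s[:,:,::-1]); cv2.imwrite("pics/s5.png",c[:,:,::-1])
v=np.vstack([cv2.resize(im[:,:,::-1],(600,375)),cv2.resize(c[170:260,225:400,::-1],(420,216)).copy() if 0 else cv2.copyMakeBorder(cv2.resize(c[165:265,225:400,::-1],(385,220)),0,0,0,215,cv2.BORDER_CONSTANT)])
cv2.imwrite("pics/v5.png",v)
```

```text
t 15.8167 pos [0.5195 0.0678 0.166 ] yaw 81.99 q [-0.71  0.15  0.54  1.83 -0.09  1.18 -0.28] F [ 0.1  0.1 -2.4] w 0.0137 40.0
  turn -0.21 shift cm [0.18 0.02 9.5 ]
```

View pics/v5.png

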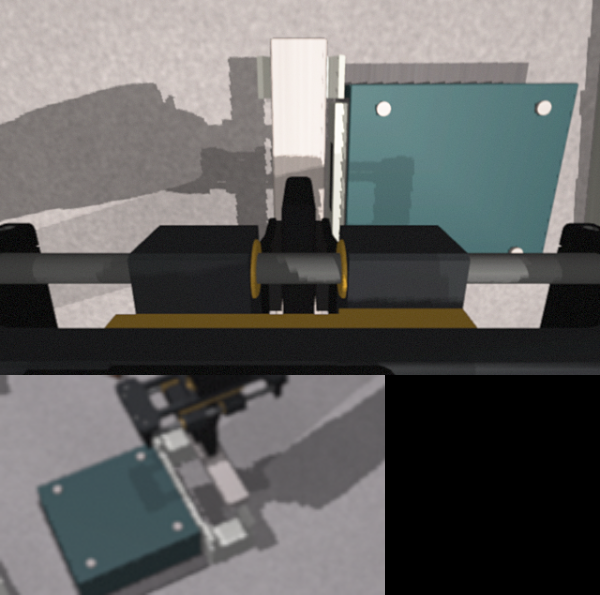

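The drawer front sits flush against the box. The bar's far end spans columns 272–327 at row 38 of the resized view, and the post's tips show on both sides at about 258 and 345. I'll compute the offsets before lowering.

Run:
```python
from h import *
i=r.camera_info("wrist"); C=np.array([.641,.054]);a=np.radians(-7.8); M=np.array([[np.cos(a),np.sin(a)],[-np.sin(a),np.cos(a)]])
im=cv2.imread("pics/w5.png").astype(int)
for row in(70,85,98): print(row,[(x,int(im[row,x].mean())) for x in range(268,376,2)])
k=lambda uv,z:((pt("w",uv,z,i)[:,:2]-C)@M.T*1000).round(1)
s=1/.9375
print("post tips z.071",k([(257*s,70*s),(345*s,70*s),(345*s,56*s),(257*s,57*s)],.071))
print("bar far end top z.155",k([(272*s,38*s),(327*s,38*s),(272*s,130*s),(327*s,130*s)],.155))
print("TCP",(r.read_state()["ee_pos"][:2]-C)@M.T*1000)
print("roof",k([(348*s,84*s),(577*s,84*s)],.072))
```

```text
70 [(268, 122), (270, 123), (272, 128), (274, 149), (276, 163), (278, 162), (280, 142), (282, 132), (284, 132), (286, 132), (288, 133), (290, 221), (292, 238), (294, 238), (296, 237), (298, 235), (300, 238), (302, 238), (304, 235), (306, 236), (308, 237), (310, 238), (312, 239), (314, 242), (316, 240), (318, 241), (320, 240), (322, 240), (324, 240), (326, 240), (328, 241), (330, 243), (332, 242), (334, 241), (336, 241), (338, 242), (340, 242), (342, 241), (344, 241), (346, 231), (348, 211), (350, 203), (352, 152), (354, 157), (356, 154), (358, 156), (360, 161), (362, 239), (364, 246), (366, 246), (368, 159), (370, 133), (372, 130), (374, 131)]
85 [(268, 122), (270, 122), (272, 117), (274, 135), (276, 161), (278, 162), (280, 151), (282, 133), (284, 132), (286, 133), (288, 139), (290, 202), (292, 238), (294, 238), (296, 237), (298, 234), (300, 237), (302, 239), (304, 237), (306, 236), (308, 238), (310, 238), (312, 241), (314, 241), (316, 241), (318, 240), (320, 242), (322, 242), (324, 241), (326, 240), (328, 242), (330, 244), (332, 242), (334, 242), (336, 241), (338, 242), (340, 242), 
[... 397 characters left out ...]
), (300, 237), (302, 240), (304, 238), (306, 238), (308, 238), (310, 240), (312, 240), (314, 241), (316, 241), (318, 240), (320, 242), (322, 242), (324, 240), (326, 240), (328, 242), (330, 243), (332, 241), (334, 241), (336, 242), (338, 242), (340, 241), (342, 241), (344, 241), (346, 227), (348, 221), (350, 172), (352, 156), (354, 157), (356, 158), (358, 147), (360, 177), (362, 246), (364, 246), (366, 227), (368, 30), (370, 35), (372, 36), (374, 79)]
post tips z.071 [[-152.7   91.7]
 [ -87.9   92. ]
 [ -88.3  101.6]
 [-152.4  100.7]]
bar far end top z.155 [[-134.9  100.8]
 [-108.3  100.9]
 [-135.7   56.7]
 [-107.1   56.8]]
TCP [-123.12686922    0.62644571]
roof [[-85.4  82.1]
 [ 84.4  82.8]]
```

arm_command(moves=[0.1,0,1,-0.2,0,0,2,0,0,0,2,0,0,0,1.5,0,0,0,1,0,0,0,0.8,0,0,0,0.6,0,0,0,0.2,0,0,0,0,0])

```text
time: 16.72
ee_pos: [0.5197, 0.0711, 0.0745]
eef_rot: [0.752, 0.659, -0.0, -0.0]
ft_force: [-0.1, 0.7, -3.2]
width: 0.0139
grip_force: 40.0
```

arm_command(moves=[0,0,0.1,0,0,0,0.1,0,0,0,0.1,0,0,0,0.05,0,0,0,0,0])

```text
time: 17.13
ee_pos: [0.5197, 0.071, 0.0712]
eef_rot: [0.752, 0.659, 0.0, -0.0]
ft_force: [-0.1, -0.3, -3.9]
width: 0.0137
grip_force: 40.0
```

arm_command(moves=[0,0,0.07,0,0,0,0.06,0,0,0,0,0])

```text
time: 17.38
ee_pos: [0.5198, 0.071, 0.0707]
eef_rot: [0.752, 0.659, 0.0, -0.0]
ft_force: [-4.7, -0.2, 6.8]
width: 0.0135
grip_force: 40.0
```

arm_command(moves=[0,0,0,0,0,0,0,0,0,0,0,0,0,0,0,0,0,0,-0.5,0,0,0,-1,0,0,0,-2,0,0,0,-3,0,0,0,-3,0,0,0,-3,0,0,0,-2,0,0,0,0,0], fingers=28)

```text
time: 18.38
ee_pos: [0.5218, 0.0711, 0.2203]
eef_rot: [0.752, 0.659, 0.004, 0.001]
ft_force: [-0.2, -0.2, 0.4]
width: 0.0244
grip_force: 0.0
```

arm_command(moves=[-4,0,0,0,-4,0,0,0,-4,0,0,0,-4,0,0,0,-4,0,0,0,-2,0,0,0,0,0,0,0])

```text
time: 18.97
ee_pos: [0.4892, -0.1529, 0.2155]
eef_rot: [0.755, 0.656, -0.0, 0.001]
ft_force: [-0.9, -0.1, 1.0]
width: 0.0243
grip_force: 0.0
```

Run:
```python
from h import *
i=r.camera_info("wrist"); im=r.camera("wrist")[:,:,::-1]; c=r.camera("scene")[:,:,::-1]; t=r.camera("top")[:,:,::-1]
for n,a in zip("wct",(im,c,t)): cv2.imwrite(f"pics/{n}6.png",a)
b=np.hstack([cv2.resize(c[165:265,225:375],(390,260),interpolation=2),cv2.resize(t[115:235,235:355],(260,260),interpolation=2)])
cv2.imwrite("pics/v6.png",np.vstack([cv2.resize(im,(520,325)),b[:,:520]]) if 0 else np.vstack([cv2.copyMakeBorder(cv2.resize(im,(520,325)),0,0,0,130,cv2.BORDER_CONSTANT),b]))
to(.52,.07,.2)
```

```text
t 19.1167 pos [ 0.4908 -0.1465  0.2149] yaw 82.45 q [-0.48  0.08  0.73  1.8  -0.06  1.28  0.13] F [-0.1  1.2 -0.6] w 0.0244 0.0
  turn 0 shift cm [21.84  0.05  1.5 ]
```

View pics/v6.png

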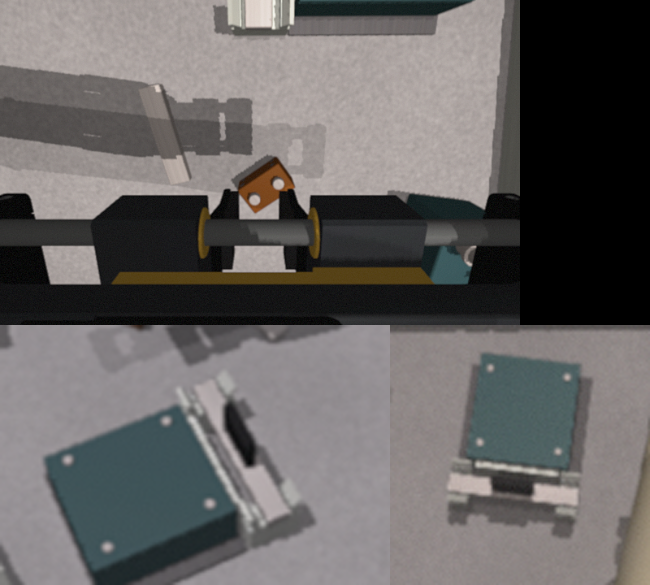

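The bar lies grip-up in both notches, with its ends about flush with the outer faces of the posts (columns 447–579 in the lower right view). The drawer panel is tight against the box.

```bash
python3 -c "
from bench import r
print(r.close_job())"
```

```text
the job is handed in; nothing more can be done
None
```

The job is handed in at about 19 s: the unit stands in the drawer, pushed shut to its stop, and the bar lies grip-up and about centred in both notches; the bystanders were not touched. The hand-in gave no verdict.

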